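# Close the supply jars from the stack of lids

## Robot

A 6-joint arm with a two-finger parallel gripper is mounted at the origin on the work surface. World frame = base frame: x ahead of the robot, y to its left, z up, the work surface at z = 0. Lengths are in mm, angles in rad, forces in N, time in s.
With the tool pointing down it reaches from about 350 to 775 mm from the base axis. Payload 7.3 kg.
Tool frame: the origin (TCP) lies at the very end of the fingers, on their centre line; the grasp point (between the pads) lies 19 mm behind it; z points along the fingers, y is the line along which they close (so a half turn about z gives the same grasp; the last joint's range is limited). The gripper opens to 92 mm and grips with 3 to 60 N. Pads are 19 mm wide; open, the fingers measure 130 mm over their backs; the gripper's body (75 mm by 190 mm) begins 47 mm behind the grasp point.
Start: joints at [-1.451, 0.342, 1.524, -0, 1.275, -0.146], TCP at [137.93, -506.577, 226.741] pointing down, gripper open.
Joint ranges: [-2.53, 2.53], [-0.77, 2.02], [0.04, 2.7], [-1, 4.14], [0.28, 2.66], [-3.11, 3.11]. Speed limits (rad/s): [2.57, 2.57, 3.14, 3.14, 3.14, 3.14].

## Interface

Orientations are given as [roll, pitch, yaw] about the fixed x, y, z axes, in that order (R = Rz(yaw) Ry(pitch) Rx(roll)).
In Python, from plant import get_obs, vision, workorder gives the robot as it stands.
- The arm moves only by the shell command python3 -m pendant 'ROWS' [OPENING]. ROWS is a JSON object of lists of equal length, an entry for each row: "dp": the shift along the tool's x, y, z in m, a list of three; "rotation": the turn, a rotation vector about the tool's x, y, z in rad, a list of three. A call has 1 to 8 rows; each row is the pose to reach, as a shift and turn from the pose commanded when the call began, along the tool's axes at that moment; what a row does not reach only later rows make up. A row lasts 1/8 s, in which the tool goes at most 62.5 mm and 10.7 degrees, less where a joint would pass 70% of its speed; a pose out of reach is approached as far as the arm can. A call with a gripper value outside its range is refused whole. OPENING is the finger opening in m, from 0 to 0.0918, set as the call begins (- or left out, the last holds). The fingers move at their own pace and stop on an object; the grip force is fixed at half the most. Time passes only in rows, so rows that repeat a pose let the fingers close. It gives the time, the measured TCP pose, the force, the opening and the grip force at its end, in the units of the state.
- get_obs(): the state, without advancing time (a new reading comes with each control period).
- vision.capture(name): name is "scene" or "top" or "wrist"; returns a dict with "pixels" (400x640x3 uint8, red, green, blue), "vfov" (degrees; the focal length in pixels is half the picture's height over the tangent of half this angle, whatever the lens; pixels are square), "cx", "cy" (the principal point, pixels), "pose" (4x4, takes a point from camera to world coordinates); the wrist camera has in their place "T_tool_cam" (4x4, takes a point from camera to tool coordinates, whose origin is the TCP and whose axes are the flange's). Camera axes: x right, y up, looking along -z (the intrinsics and any distortion apply to the point x, -y, -z); pixel columns grow to the right and rows downward; lengths in mm; the calibration is good to about 2 mm. A picture is of the moment at which its call begins: read the wrist's pose just before it. There is no depth.
- workorder.close_job(): hands the job in; it is judged then, once.
The state is a dict: "time": time; "joint_positions": joint angles; "dq": joint speeds; "tau": joint torques, N m; "tool_pos": TCP position; "tcp_rot": TCP orientation; "contact_force": force on the tool from outside, world axes, zero at the start; "moment": the same for the moment, N m; "grip_width": finger opening in mm; "finger_force": force on a finger pad.
Only numpy, scipy, OpenCV 4.12 (cv2) and the standard library are available. Lean on these libraries where they do the work, as an engineer would, in place of code of your own. Each camera call takes 0.05 s, during which the arm holds its last target. There are 200 camera calls.

## Task

The four amber jars on the bench stand open and their wooden lids are piled in one stack. Take the stack apart and close every jar with the lid that is made for it: the round lids by size, the square one lined up with the square jar. Every lid must sit level and centred with its foot inside the mouth; leave the jars standing where they are.

Things in the scene. Friction and masses are not known exactly. Their poses are not given: they have to be found in the camera images.
- lid_square: Square beech lid, pale with dark-stained edge: plate 68 x 68 x 14 mm on a square rubber foot 36 x 36 x 4 mm centred under it (18 mm in all); about 50 g. Bottom of the stack, on the bench; lid_large, lid_medium, lid_small follow upwards, each resting loosely by its foot on the lid below, within 3 mm of centre. Origin: centre of the foot's underside, z up, sides along x and y. Belongs on jar_square.
- lid_large: Round beech lid, pale top with a dark-stained edge, 62 mm diameter, 14 mm thick, with a round black rubber foot 30 mm wide and 4 mm high under it (18 mm in all); about 36 g. Second from the bottom of the stack. Origin: centre of the foot's underside, z up. Belongs on jar_large.
- lid_medium: Round beech lid, pale top with a dark-stained edge, 53 mm diameter, 14 mm thick, with a round black rubber foot 21 mm wide and 4 mm high under it (18 mm in all); about 27 g. Third from the bottom of the stack. Origin: centre of the foot's underside, z up. Belongs on jar_medium.
- lid_small: Round beech lid, pale top with a dark-stained edge, 44 mm diameter, 14 mm thick, with a round black rubber foot 12 mm wide and 4 mm high under it (18 mm in all); about 19 g. Top of the stack. Origin: centre of the foot's underside, z up. Belongs on jar_small.
- jar_square: Open square amber glass jar holding small blue tube caps, 64 x 64 mm, 85 mm high, walls 6 mm (mouth 52 x 52 mm); loose, about 0.36 kg. Origin: centre of its underside, z up, sides along x and y; the rim is 85 mm above it.
- jar_large: Largest round amber glass jar, holding corks: 58 mm outside diameter, 95 mm high, wall 6 mm (mouth 46 mm); loose, about 0.34 kg. Origin: centre of its underside, z up; the rim is 95 mm above it.
- jar_medium: Middle round amber glass jar, holding rubber bungs: 49 mm outside diameter, 80 mm high, wall 6 mm (mouth 37 mm); loose, about 0.24 kg. Origin: centre of its underside, z up; the rim is 80 mm above it.
- jar_small: Smallest round amber glass jar, holding white stirring bars: 40 mm outside diameter, 65 mm high, wall 6 mm (mouth 28 mm); loose, about 0.16 kg. Origin: centre of its underside, z up; the rim is 65 mm above it.
There are look-alikes about, which are no part of the job. Leave any blue look-alike of the lid_square alone.

How it is judged (in metres and radians):
At the end, for the whole second after the job is handed in: Each lid rests on its own jar: foot in the mouth (lid's origin 4 mm below the rim, within 2.5 mm), centres within 8 mm, lid level within 0.06 rad, the square lid's sides within 0.15 rad of the jar's; every jar upright within 0.06 rad and within 25 mm of its first place; all at rest (horizontal distance between lid_square and jar_square below 0.008 m and z of lid_square in the frame of jar_square between 0.0785 and 0.0835 m and angle between each of lid_square, jar_square, lid_large, jar_large, lid_medium, jar_medium, lid_small, jar_small's own z axis and vertical below 0.06 rad and distance of each of jar_square, jar_large, jar_medium, jar_small from where it was at the start of the episode below 0.025 m and linear speed of each of lid_square, jar_square, lid_large, jar_large, lid_medium, jar_medium, lid_small, jar_small below 0.02 m/s and horizontal distance between lid_large and jar_large below 0.008 m and z of lid_large in the frame of jar_large between 0.0885 and 0.0935 m and horizontal distance between lid_medium and jar_medium below 0.008 m and z of lid_medium in the frame of jar_medium between 0.0735 and 0.0785 m and horizontal distance between lid_small and jar_small below 0.008 m and z of lid_small in the frame of jar_small between 0.0585 and 0.0635 m and (angle between the x axis of lid_square and the x axis of jar_square, either way round below 0.15 rad or angle between the x axis of lid_square and the y axis of jar_square, either way round below 0.15 rad)); the robot touches nothing.
It also fails if it takes over 109 s, if anything falls off the work surface, if the arm or the gripper's body presses on something with over 40 N, if the wrist force passes 120 N, or if a joint passes its speed limit or range.

## Working session

There is one attempt and no reset: what is moved stays moved. The work goes in short steps, Python scripts to look and compute and a shell command to move; the robot and the scene stay as the last step left them, time stands still between calls to the robot, and variables do not carry over. Pictures are saved under pics/ and viewed, at most 14 in all, crops included, and the job is handed in when it is done.

```bash
ls; mkdir -p pics
python3 - <<'E'
from plant import get_obs, vision
import cv2,pickle
o=get_obs();print(o)
d={}
for n in ["scene","top","wrist"]:
    c=vision.capture(n);d[n]=c
    cv2.imwrite(f"pics/{n}0.png",cv2.cvtColor(c["pixels"],cv2.COLOR_RGB2BGR))
    print(n,{k:(v.tolist() if hasattr(v,'tolist') else v) for k,v in c.items() if k!="pixels"})
pickle.dump((o,d),open("d0.pkl","wb"))
E
```

```text
pics
{'time': 0.0, 'joint_positions': array([-1.45105713e+00,  3.42724681e-01,  1.52501929e+00,  2.10071039e-05,
        1.27537794e+00, -1.46015091e-01]), 'dq': array([ 5.74414926e-04, -1.27605694e-05, -4.86702528e-04,  1.31848978e-03,
       -1.24263621e-03,  8.23149412e-04]), 'tau': array([ 8.73246427e-04, -4.31241417e+01, -2.44219798e+01,  7.18881330e-02,
        5.59620315e-02, -1.31634051e-04]), 'tool_pos': array([ 137.85613306, -506.1616546 ,  226.04314747]), 'tcp_rot': array([-3.14008260e+00, -2.42375075e-04,  2.65747971e-01]), 'contact_force': array([-0.65642485, -0.44660873,  0.05499128]), 'moment': array([-0.0634238 , -0.01493286, -0.00525162]), 'finger_force': 0.0, 'grip_width': 91.70917959220807}
scene {'vfov': 53.066303145864666, 'cx': 316.6244681318541, 'cy': 197.2909442641178, 'pose': [[0.40125421251999727, -0.5389491132972244, 0.740627376088065, 1226.2376075817785], [0.9159201119215343, 0.24424145179163348, -0.31849091322101963, -370.4596085156435], [-0.009241510298685402, 0.806151329778008, 0.5916372435745983, 621.1041935289112], [0.0, 0.0, 0.0, 1.0]]}
top {'vfov': 49.67126446275584, 'cx': 326.08795242184794, 'cy': 197.3044670033574, 'pose': [[0.02688316094820555, 0.9939203652042149, -0.10676892473820977, 421.1705099247599], [-0.999291342359865, 0.02953505919357287, 0.02333438156564796, -61.15173185392632], [0.026345943559720465, 0.10606596018870888, 0.9940100116936426, 1000.8433386320922], [0.0, 0.0, 0.0, 1.0]]}
wrist {'vfov': 62.36714901198442, 'cx': 316.7090016872721, 'cy': 193.95608745064965, 'T_tool_cam': [[-0.0005681110067246276, 0.9642761617782917, 0.2648983976471108, 73.0348088219635], [0.9999997316350735, 0.0006703525008913515, -0.0002955626875430318, 0.7818047501768621], [-0.0004625793572537434, 0.2648981586452563, -0.964276283835026, -158.0437750521654], [0.0, 0.0, 0.0, 1.0]]}
```

View pics/top0.png

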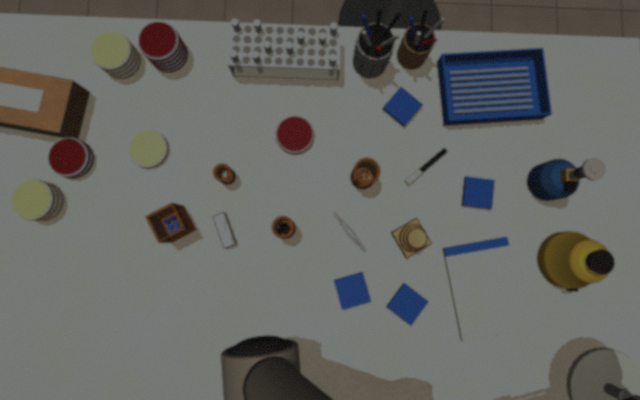

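View pics/scene0.png

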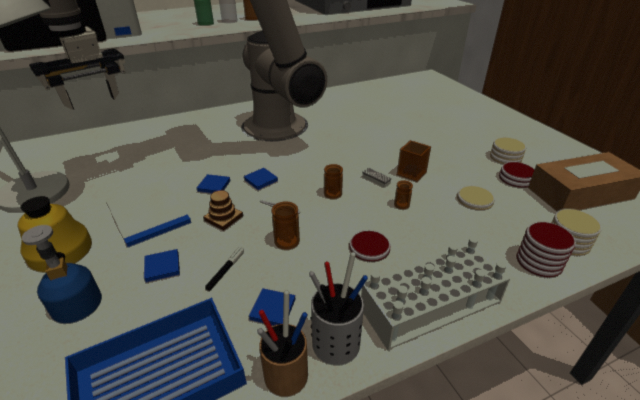

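The top view shows the lid stack at (411,237), jar_square at (171,223), jar_medium at (284,228), jar_small at (224,174) and jar_large at (365,173). The flat blue squares at (352,290), (407,304), (478,193) and (402,106) are look-alikes. The beech stack is the one with a pale top and dark edges.

```bash
cat > h.py <<'E'
import numpy as np, cv2
from scipy.spatial.transform import Rotation as R
from plant import get_obs, vision
def tool(o):
    T=np.eye(4);T[:3,:3]=R.from_euler('xyz',o['tcp_rot']).as_matrix();T[:3,3]=o['tool_pos'];return T
def shot(n):
    o=get_obs();c=vision.capture(n)
    if n=='wrist': c['pose']=tool(o)@c['T_tool_cam']
    return c
def ray(c,uv,z):
    """pixel(s) -> world points on plane z"""
    f=200/np.tan(np.radians(c['vfov'])/2);uv=np.atleast_2d(uv).astype(float);P=np.asarray(c['pose'])
    d=np.c_[(uv[:,0]-c['cx'])/f,-(uv[:,1]-c['cy'])/f,-np.ones(len(uv))]@P[:3,:3].T
    return P[:3,3]+d*((z-P[2,3])/d[:,2])[:,None]
def proj(c,p):
    f=200/np.tan(np.radians(c['vfov'])/2);P=np.asarray(c['pose']);q=(np.atleast_2d(p)-P[:3,3])@P[:3,:3]
    return np.c_[c['cx']+f*q[:,0]/-q[:,2],c['cy']-f*q[:,1]/-q[:,2]]
def go(xyz,yaw=None):
    """print dp (tool axes, m) and rotation vector to reach pointing-down pose"""
    T=tool(get_obs());yaw=get_obs()['tcp_rot'][2] if yaw is None else yaw
    print('dp',np.round(T[:3,:3].T@(np.array(xyz)-T[:3,3])/1000,4),'rot',np.round((R.from_matrix(T[:3,:3]).inv()*R.from_euler('xyz',[np.pi,0,yaw])).as_rotvec(),3))
def save(name,img): cv2.imwrite('pics/'+name,cv2.cvtColor(img,cv2.COLOR_RGB2BGR))
E
python3 - <<'E'
from h import *
import pickle
o,d=pickle.load(open('d0.pkl','rb'));c=d['top'];im=c['pixels']
J=dict(stack=(411,237,72),sq=(171,221,85),lg=(364,170,95),md=(283,226,80),sm=(223,172,65))
t=[]
for k,(u,v,z) in J.items():
    print(k,ray(c,(u,v),z).round(0))
    t.append(cv2.resize(im[v-27:v+28,u-27:u+28],(260,260),interpolation=cv2.INTER_CUBIC))
t.append(t[0]*0)
a=np.vstack([np.hstack(t[:3]),np.hstack(t[3:])]);save('crops.png',np.clip(a*1.8,0,255).astype('uint8'))
E
```

```text
stack [[ 440. -268.   72.]]
sq [[460. 242.  85.]]
lg [[ 579. -162.   95.]]
md [[456.   7.  80.]]
sm [[570. 143.  65.]]
```

View pics/crops.png

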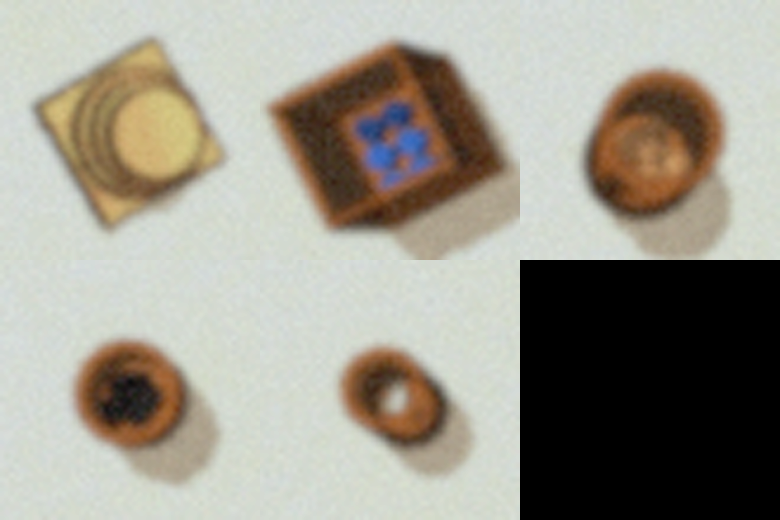

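The crops confirm the stack: pale wooden discs on a wooden square, with the top disc at about (417,237). They also show jar_square with blue caps, the large jar with corks, the medium jar with bungs and the small jar with white bars. Next I'll hover over the stack.

Run:
```python
from h import *
import pickle
o,d=pickle.load(open('d0.pkl','rb'));c=d['top']
p=ray(c,(417,237),72)[0];print(p)
go([p[0],p[1],185],0.5)
```

```text
[ 440.82626833 -281.01025202   72.        ]
dp [ 0.3515 -0.1377  0.0414] rot [-0.001 -0.    -0.234]
```

```bash
python3 -m pendant '{"dp":[[0.05,-0.02,0.006],[0.1,-0.04,0.012],[0.15,-0.06,0.018],[0.2,-0.08,0.024],[0.25,-0.1,0.03],[0.3,-0.12,0.036],[0.3515,-0.1377,0.0414],[0.3515,-0.1377,0.0414]],"rotation":[[0,0,-0.05],[0,0,-0.1],[0,0,-0.15],[0,0,-0.2],[0,0,-0.234],[0,0,-0.234],[0,0,-0.234],[0,0,-0.234]]}' 0.0918
python3 - <<'E'
from h import *
c=shot('wrist');save('w1.png',c['pixels']);import pickle;pickle.dump(c,open('w1.pkl','wb'))
o=get_obs();print(o['tool_pos'],o['tcp_rot'])
E
```

```text
time: 1.15
tool_pos: [442.9, -278.8, 184.5]
tcp_rot: [-3.14, -0.0, 0.505]
contact_force: [0.4, -0.0, 0.0]
grip_width: 91.4
finger_force: 0.0
[ 441.62386902 -280.11794996  184.73877317] [-3.14062900e+00  6.33629100e-04  5.03330683e-01]
```

View pics/w1.png

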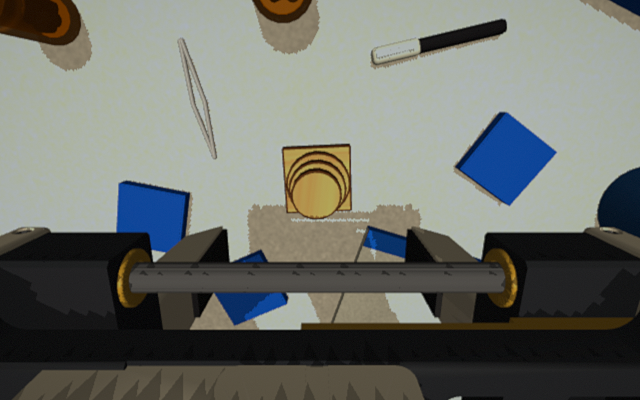

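The wrist view shows the stack's top disc at about (317,193), with a diameter of about 48 px. The square plate is nearly aligned with the image axes. Next I'll segment it and get its centre.

```bash
cat >> h.py <<'E'
def lid(c,z,dia,guess,dump=None):
    """centre of round lid top at height z near world xy guess: contour of pale wood -> min circle/ellipse"""
    f=200/np.tan(np.radians(c['vfov'])/2);g=proj(c,[[*guess,z]])[0]
    r=f*dia/2/(np.asarray(c['pose'])[2,3]-z)
    gr=cv2.GaussianBlur(cv2.cvtColor(c['pixels'],cv2.COLOR_RGB2GRAY),(3,3),0)
    h=cv2.HoughCircles(gr,cv2.HOUGH_GRADIENT_ALT,1,5,param1=120,param2=0.5,minRadius=int(r*.88),maxRadius=int(r*1.15)+1)
    print('guess px',g.round(1),'r',r.round(1))
    for u,v,rr,*_ in ([] if h is None else h.reshape(-1,h.shape[-1])):
        if np.hypot(u-g[0],v-g[1])<35: print('circ',u,v,rr.round(1),ray(c,(u,v),z)[0].round(1))
E
python3 - <<'E'
from h import *
import pickle
c=pickle.load(open('w1.pkl','rb'))
for z,d in ((72,44),(54,53),(36,62)): lid(c,z,d,(441,-281))
im=c['pixels'];hsv=cv2.cvtColor(im,cv2.COLOR_RGB2HSV)
print(hsv[193,317],hsv[155,292],hsv[100,300],hsv[60,300])
m=((hsv[...,1]>70)&(hsv[...,0]>10)&(hsv[...,0]<32)).astype('uint8');m[225:]=0;m[:130]=0
cs,_=cv2.findContours(m,0,2);k=max(cs,key=cv2.contourArea);print(cv2.boundingRect(k),cv2.minAreaRect(k))
save('st.png',cv2.resize(im[135:230,265:370],(630,570),interpolation=cv2.INTER_CUBIC))
E
```

```text
guess px [316.5 195.3] r 26.9
circ 317.0 191.0 27.1 [ 444.5 -279.5   72. ]
guess px [316.6 190. ] r 30.3
circ 317.0 189.0 30.3 [ 442.  -280.9   54. ]
guess px [316.6 185.2] r 33.4
circ 317.0 184.0 33.3 [ 442.2 -280.8   36. ]
[ 23 138 179] [ 23 140 178] [ 40  31 183] [ 42  25 181]
(283, 144, 69, 75) ((317.7919616699219, 181.77711486816406), (72.66563415527344, 67.5781021118164), 87.33700561523438)
```

View pics/st.png

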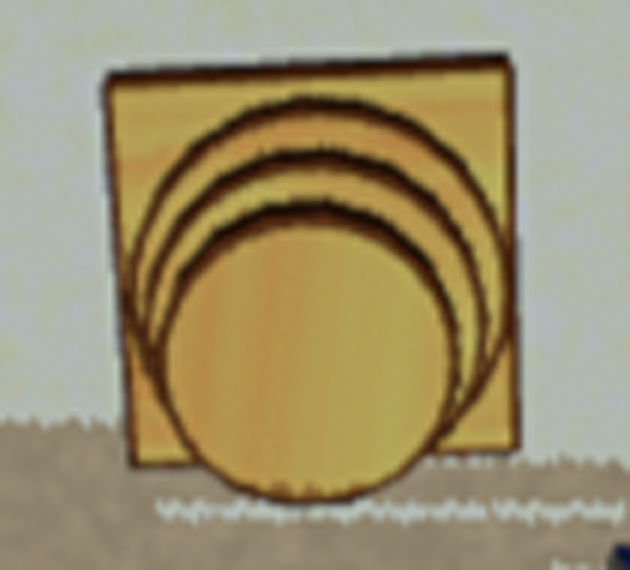

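The crop shows the lids concentric to about 1 mm. The top disc is at (317,195), which is about (441,-281). The square is turned about 2.5° from the tool axes, so its yaw is about 0.547. Descending to lid_small.

```bash
python3 -m pendant '{"dp":[[0,0,0.04],[0,0,0.08],[0,0,0.11],[0,0,0.1265],[0,0,0.1265],[0,0,0.1265]],"rotation":[[0,0,0],[0,0,0],[0,0,0],[0,0,0],[0,0,0],[0,0,0]]}' 0.06
python3 -m pendant '{"dp":[[0,0,0],[0,0,0],[0,0,0],[0,0,0]],"rotation":[[0,0,0],[0,0,0],[0,0,0],[0,0,0]]}' 0.0
```

```text
time: 1.95
tool_pos: [440.8, -282.3, 59.6]
tcp_rot: [3.14, -0.0, 0.499]
contact_force: [-0.2, 0.6, -0.3]
grip_width: 60.0
finger_force: 0.0
time: 2.45
tool_pos: [441.2, -281.6, 59.4]
tcp_rot: [3.14, -0.0, 0.5]
contact_force: [-1.1, 0.7, 5.8]
grip_width: 43.2
finger_force: 30.0
```

```bash
python3 -m pendant '{"dp":[[0,0,-0.04],[0,0,-0.09],[0.04,-0.05,-0.12],[0.075,-0.09,-0.14],[0.11,-0.135,-0.14],[0.148,-0.18,-0.14],[0.186,-0.226,-0.14],[0.22,-0.268,-0.14]],"rotation":[[0,0,0],[0,0,0],[0,0,0],[0,0,0],[0,0,0],[0,0,0],[0,0,0],[0,0,0]]}' 0.0
python3 -m pendant '{"dp":[[0.036,-0.042,0],[0.036,-0.042,0],[0.036,-0.042,0]],"rotation":[[0,0,0],[0,0,0],[0,0,0]]}'
python3 - <<'E'
from h import *
import pickle
c=shot('wrist');pickle.dump(c,open('w2.pkl','wb'))
t=shot('top');pickle.dump(t,open('t2.pkl','wb'))
o=get_obs();print(o['tool_pos'],o['tcp_rot'],o['grip_width'])
save('w2.png',np.vstack([c['pixels'][:260],cv2.resize(t['pixels'][190:290,360:460],(400,320))[:, :].repeat(1,0) if 0 else np.hstack([cv2.resize(t['pixels'][200:280,370:450],(320,320)),cv2.resize(t['pixels'][130:210,180:260],(320,320))])]))
E
```

```text
time: 3.45
tool_pos: [505.5, 61.5, 198.7]
tcp_rot: [-3.142, 0.0, 0.5]
contact_force: [1.2, -0.1, 0.2]
grip_width: 43.4
finger_force: 30.0
time: 3.82
tool_pos: [516.6, 113.2, 198.4]
tcp_rot: [3.142, 0.001, 0.501]
contact_force: [0.1, -0.1, -1.4]
grip_width: 42.9
finger_force: 30.0
[516.83673151 112.23399574 198.6277706 ] [3.14149226e+00 6.72165394e-04 4.98427318e-01] 43.168747180077965
```

View pics/w2.png

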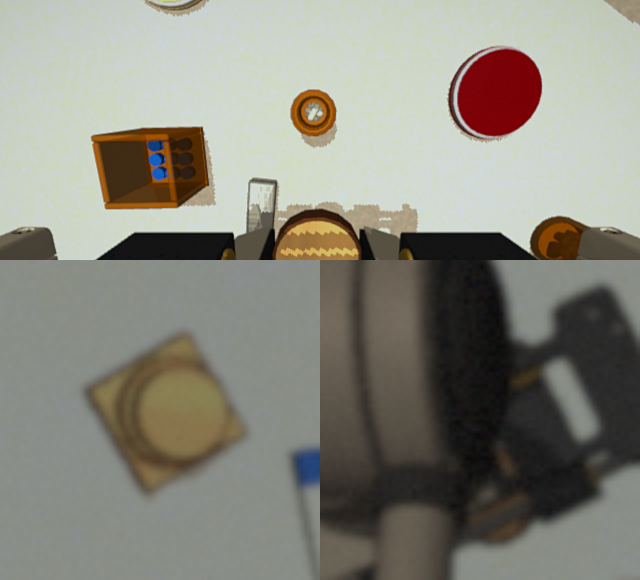

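The wrist view shows jar_small's rim at (313,113) and jar_square's rim spanning about (93..208, 127..208). The stack is still neat with lid_medium on top. Measuring the rim now.

Run:
```python
from h import *
import pickle
c=pickle.load(open('w2.pkl','rb'))
lid(c,65,40,(570,143)); lid(c,65,28,(570,143))
hsv=cv2.cvtColor(c['pixels'],cv2.COLOR_RGB2HSV)
m=((hsv[...,1]>110)&(hsv[...,0]<20)).astype('uint8');m[210:]=0
for k in cv2.findContours(m,0,2)[0]:
    if cv2.contourArea(k)>300:
        (u,v),r=cv2.minEnclosingCircle(k);print(u,v,r,cv2.boundingRect(k),ray(c,(u,v),65).round(1))
        if cv2.contourArea(k)>3000: print(cv2.approxPolyDP(k,4,True).reshape(-1,2).tolist())
```

```text
guess px [314.5 117. ] r 22.7
circ 314.0 113.0 22.7 [572.7 145.   65. ]
guess px [314.5 117. ] r 15.9
circ 313.0 112.0 16.0 [573.1 146.2  65. ]
148.9621124267578 161.8389892578125 63.06024932861328 (91, 127, 118, 82) [[465.1 253.8  65. ]]
[[201, 128], [142, 128], [92, 136], [105, 207], [176, 207], [206, 186]]
313.0 112.5 23.048959732055664 (291, 90, 45, 46) [[572.7 146.   65. ]]
```

```bash
python3 -m pendant '{"dp":[[0.035,-0.001,0.02],[0.06,-0.002,0.06],[0.065,-0.0025,0.1],[0.065,-0.0025,0.112],[0.065,-0.0025,0.118],[0.065,-0.0025,0.124],[0.065,-0.0025,0.130],[0.065,-0.0025,0.130]],"rotation":[[0,0,0],[0,0,0],[0,0,0],[0,0,0],[0,0,0],[0,0,0],[0,0,0],[0,0,0]]}' 0.0
```

```text
time: 4.92
tool_pos: [572.8, 146.7, 69.0]
tcp_rot: [3.141, -0.0, 0.5]
contact_force: [0.1, 0.5, -1.1]
grip_width: 43.0
finger_force: 30.0
```

```bash
python3 -m pendant '{"dp":[[0,0,0.001],[0,0,0.002],[0,0,0.002]],"rotation":[[0,0,0],[0,0,0],[0,0,0]]}' 0.0
python3 -m pendant '{"dp":[[0,0,0],[0,0,0],[0,0,-0.03],[0,0,-0.08],[-0.05,0,-0.11],[-0.09,0,-0.13],[-0.09,0,-0.13]],"rotation":[[0,0,0],[0,0,0],[0,0,0],[0,0,0],[0,0,0],[0,0,0],[0,0,0]]}' 0.06
python3 - <<'E'
from h import *
import pickle
c=shot('wrist');pickle.dump(c,open('w3.pkl','wb'))
o=get_obs();print(o['tool_pos'],o['tcp_rot'],o['grip_width'])
lid(c,79,44,(572.8,145.5))
save('w3.png',c['pixels'])
E
```

```text
time: 5.3
tool_pos: [572.9, 146.8, 66.8]
tcp_rot: [3.141, -0.0, 0.5]
contact_force: [0.1, 0.7, -0.6]
grip_width: 42.9
finger_force: 30.0
time: 6.18
tool_pos: [493.0, 102.9, 198.9]
tcp_rot: [3.14, -0.003, 0.499]
contact_force: [0.7, -0.0, 0.2]
grip_width: 59.8
finger_force: 0.0
[493.95539395 103.34858394 197.93333833] [ 3.14048972e+00 -2.31898742e-03  4.98976094e-01] 59.6520874698151
guess px [315.8  80.6] r 26.1
circ 317.0 78.0 26.9 [575.  145.6  79. ]
```

View pics/w3.png

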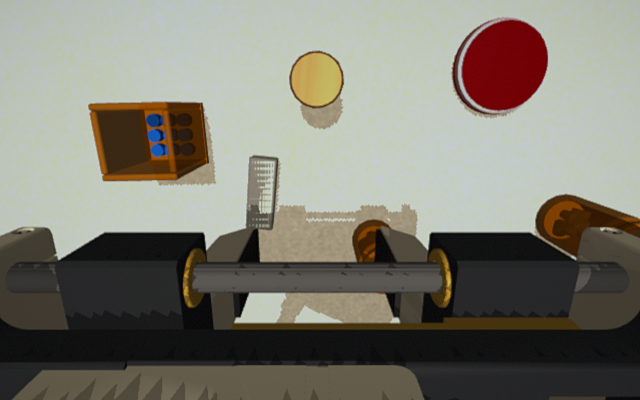

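The image shows lid_small seated on its jar at (316,79), about 1.5 mm off centre. Next I'll look at the medium and large jars on the way back.

```bash
python3 -m pendant '{"dp":[[-0.04,0.02,0],[-0.085,0.04,0],[-0.13,0.066,0],[-0.14,0.066,0],[-0.14,0.066,0]],"rotation":[[0,0,0],[0,0,0],[0,0,0],[0,0,0],[0,0,0]]}'
python3 - <<'E'
from h import *
import pickle
c=shot('wrist');pickle.dump(c,open('w4.pkl','wb'))
lid(c,80,49,(456,7)); lid(c,80,37,(456,7))
lid(c,95,58,(579,-162)); lid(c,95,46,(579,-162))
hsv=cv2.cvtColor(c['pixels'],cv2.COLOR_RGB2HSV)
m=((hsv[...,1]>110)&(hsv[...,0]<20)).astype('uint8');m[225:]=0
for k in cv2.findContours(m,0,2)[0]:
    if cv2.contourArea(k)>300: print(cv2.boundingRect(k))
go([443,-281,180],0.5)
E
```

```text
time: 6.85
tool_pos: [403.1, -21.4, 196.6]
tcp_rot: [-3.141, -0.0, 0.499]
contact_force: [0.5, -0.4, 0.5]
grip_width: 59.7
finger_force: 0.0
guess px [315.6 119.5] r 29.5
circ 317.0 119.0 29.7 [456.9   6.2  80. ]
guess px [315.6 119.5] r 22.3
circ 316.0 119.0 22.7 [456.5   6.9  80. ]
circ 320.0 136.0 22.8 [446.1  -2.5  80. ]
guess px [593.2  83. ] r 36.9
circ 588.0 79.0 37.3 [ 579.3 -156.7   95. ]
circ 595.0 92.0 37.7 [ 574.7 -167.5   95. ]
circ 575.0 84.0 36.9 [ 571.9 -150.5   95. ]
guess px [593.2  83. ] r 29.3
circ 592.0 82.0 29.8 [ 579.1 -160.7   95. ]
circ 585.0 94.0 30.3 [ 570.  -161.8   95. ]
circ 603.0 80.0 28.4 [ 584.1 -166.9   95. ]
(286, 89, 59, 60)
(497, 45, 142, 79)
(0, 0, 128, 23)
dp [-0.0899  0.2471  0.0166] rot [-0. -0. -0.]
```

```bash
python3 -m pendant '{"dp":[[-0.02,0.055,0],[-0.04,0.11,0],[-0.06,0.165,0.01],[-0.08,0.22,0.02],[-0.09,0.247,0.03],[-0.09,0.247,0.03],[-0.09,0.247,0.03]],"rotation":[[0,0,0],[0,0,0],[0,0,0],[0,0,0],[0,0,0],[0,0,0],[0,0,0]]}' 0.068
python3 - <<'E'
from h import *
c=shot('wrist')
lid(c,54,53,(441,-281)); lid(c,36,62,(441,-281))
save('w5.png',cv2.resize(c['pixels'][130:230,250:380],(650,500)))
go([442,-281,41.5],0.5)
E
```

```text
time: 7.78
tool_pos: [442.7, -280.0, 166.5]
tcp_rot: [-3.141, -0.0, 0.501]
contact_force: [-0.4, -0.2, 0.1]
grip_width: 67.7
finger_force: 0.0
guess px [315.4 194.5] r 32.4
circ 317.0 190.0 33.0 [ 445.1 -280.3   54. ]
guess px [315.5 189.1] r 35.5
circ 318.0 188.0 35.4 [ 443.  -282.5   36. ]
dp [-0.0012  0.0007  0.1254] rot [-0.    -0.     0.002]
```

View pics/w5.png

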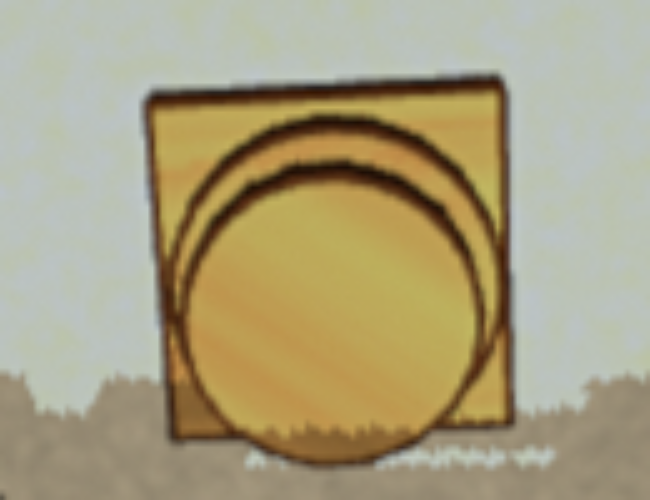

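The crop shows lid_medium's disc centre at about (316.6,194.4), which is about (441.5,-281). Descending to grip it.

```bash
python3 -m pendant '{"dp":[[0,0,0.04],[0,0,0.08],[-0.001,0.001,0.11],[-0.001,0.001,0.1252],[-0.001,0.001,0.1252],[-0.001,0.001,0.1252]],"rotation":[[0,0,0],[0,0,0],[0,0,0],[0,0,0],[0,0,0],[0,0,0]]}' 0.068
python3 -m pendant '{"dp":[[0,0,0],[0,0,0],[0,0,0],[0,0,0]],"rotation":[[0,0,0],[0,0,0],[0,0,0],[0,0,0]]}' 0.0
```

```text
time: 8.57
tool_pos: [442.5, -283.0, 42.9]
tcp_rot: [3.139, -0.001, 0.5]
contact_force: [-0.6, -0.3, 0.6]
grip_width: 67.7
finger_force: 0.0
time: 9.07
tool_pos: [441.9, -283.0, 42.3]
tcp_rot: [3.14, -0.0, 0.5]
contact_force: [-1.5, 0.7, 5.8]
grip_width: 52.2
finger_force: 30.0
```

```bash
python3 -m pendant '{"dp":[[0,0,-0.04],[0,0,-0.08],[0.025,-0.042,-0.11],[0.05,-0.085,-0.12],[0.08,-0.13,-0.12],[0.11,-0.18,-0.12],[0.14,-0.225,-0.12],[0.152,-0.247,-0.11]],"rotation":[[0,0,0],[0,0,0],[0,0,0],[0,0,0],[0,0,0],[0,0,0],[0,0,0],[0,0,0]]}' 0.0
python3 -m pendant '{"dp":[[0,0,0],[0,0,0.03],[0,0,0.05],[0,0,0.06],[0,0,0.06]],"rotation":[[0,0,0],[0,0,0],[0,0,0],[0,0,0],[0,0,0]]}'
```

```text
time: 10.07
tool_pos: [456.9, 9.3, 152.0]
tcp_rot: [3.141, -0.001, 0.502]
contact_force: [0.1, -0.9, -0.6]
grip_width: 52.2
finger_force: 30.0
time: 10.7
tool_pos: [456.6, 6.2, 91.4]
tcp_rot: [-3.141, 0.001, 0.499]
contact_force: [0.3, 0.3, -0.5]
grip_width: 52.4
finger_force: 30.0
```

Down to about 82.5, then release. I'll back off toward a viewpoint that shows both this jar and the large one.

```bash
python3 -m pendant '{"dp":[[0,0,0.003],[0,0,0.006],[0,0,0.0085],[0,0,0.0085]],"rotation":[[0,0,0],[0,0,0],[0,0,0],[0,0,0]]}' 0.0
python3 -m pendant '{"dp":[[0,0,0],[0,0,0],[0,0,-0.03],[0,0,-0.08],[-0.03,0.03,-0.11],[-0.06,0.07,-0.12],[-0.06,0.11,-0.12],[-0.06,0.11,-0.12]],"rotation":[[0,0,0],[0,0,0],[0,0,0],[0,0,0],[0,0,0],[0,0,0],[0,0,0],[0,0,0]]}' 0.078
python3 - <<'E'
from h import *
c=shot('wrist')
lid(c,94,53,(456.5,6.5));lid(c,95,58,(579,-162)); lid(c,95,46,(579,-162))
save('w6.png',c['pixels'][:240])
go([442,-281,150],0.5)
E
```

```text
time: 11.2
tool_pos: [456.6, 7.0, 83.0]
tcp_rot: [3.142, 0.0, 0.5]
contact_force: [-1.0, -0.3, -1.1]
grip_width: 52.2
finger_force: 30.0
time: 12.2
tool_pos: [457.5, -120.6, 203.3]
tcp_rot: [3.14, -0.001, 0.497]
contact_force: [-1.3, 0.2, -0.6]
grip_width: 78.0
finger_force: 0.0
guess px [172.9 120.6] r 32.8
circ 175.0 120.0 32.8 [457.7   5.2  94. ]
guess px [437.9  83.9] r 36.0
circ 441.0 86.0 35.8 [ 578.8 -165.    95. ]
circ 422.0 93.0 37.8 [ 567.6 -155.    95. ]
guess px [437.9  83.9] r 28.5
circ 442.0 86.0 29.2 [ 579.2 -165.6   95. ]
circ 416.0 92.0 30.9 [ 566.  -150.5   95. ]
dp [-0.0902  0.1353  0.0529] rot [-0.     0.    -0.002]
```

View pics/w6.png

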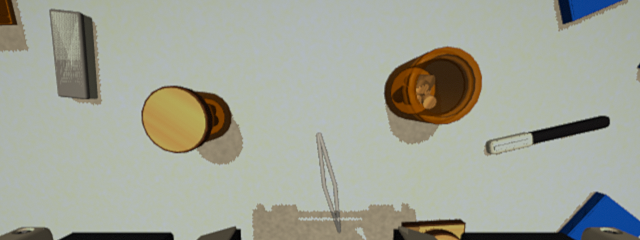

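lid_medium is seated at (175,120) and jar_large's rim is at (442,86), which is about (579,-165). Back to the stack.

```bash
python3 -m pendant '{"dp":[[-0.03,0.045,0.015],[-0.06,0.09,0.03],[-0.09,0.135,0.053],[-0.09,0.135,0.053],[-0.09,0.135,0.053]],"rotation":[[0,0,0],[0,0,0],[0,0,0],[0,0,0],[0,0,0]]}'
python3 - <<'E'
from h import *
c=shot('wrist')
lid(c,36,62,(441,-281)); 
hsv=cv2.cvtColor(c['pixels'],cv2.COLOR_RGB2HSV)
m=((hsv[...,1]>70)&(hsv[...,0]>10)&(hsv[...,0]<32)).astype('uint8');m[230:]=0;m[:120]=0
cs=cv2.findContours(m,0,2)[0];k=max(cs,key=cv2.contourArea);print(cv2.boundingRect(k))
save('w7.png',cv2.resize(c['pixels'][130:230,250:380],(650,500)))
go([442,-281,23.7],0.5)
E
```

```text
time: 12.88
tool_pos: [442.3, -278.7, 150.0]
tcp_rot: [-3.14, 0.0, 0.5]
contact_force: [-0.1, 0.6, 0.2]
grip_width: 78.2
finger_force: 0.0
guess px [317.  194.3] r 37.7
circ 318.0 193.0 37.4 [ 442.4 -281.2   36. ]
(279, 148, 77, 80)
dp [-0.0018  0.0019  0.1267] rot [-0.    -0.     0.001]
```

View pics/w7.png

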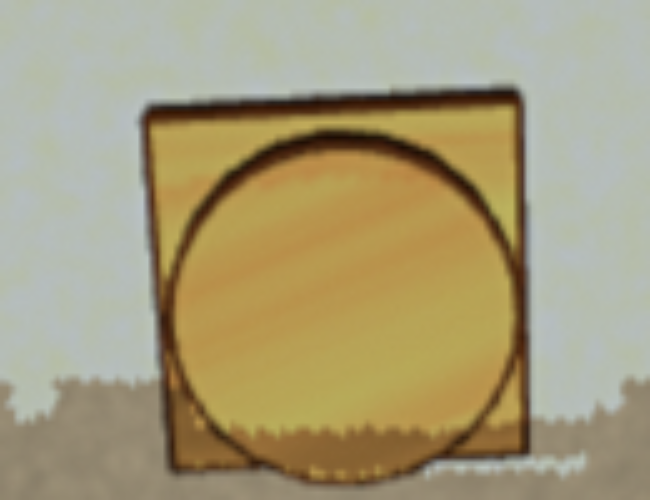

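lid_large's disc centre is at px (319,193), which is about (442,-282). Descending.

```bash
python3 -m pendant '{"dp":[[0,0,0.04],[-0.001,0.001,0.08],[-0.001,0.002,0.11],[-0.001,0.002,0.1262],[-0.001,0.002,0.1262],[-0.001,0.002,0.1262]],"rotation":[[0,0,0],[0,0,0],[0,0,0],[0,0,0],[0,0,0],[0,0,0]]}'
python3 -m pendant '{"dp":[[0,0,0],[0,0,0],[0,0,0],[0,0,0]],"rotation":[[0,0,0],[0,0,0],[0,0,0],[0,0,0]]}' 0.0
```

```text
time: 13.68
tool_pos: [443.4, -282.4, 25.2]
tcp_rot: [3.139, -0.001, 0.5]
contact_force: [0.6, 0.5, -0.6]
grip_width: 78.0
finger_force: 0.0
time: 14.18
tool_pos: [442.8, -282.5, 24.6]
tcp_rot: [3.141, -0.0, 0.5]
contact_force: [0.1, 0.7, 6.0]
grip_width: 61.4
finger_force: 30.0
```

```bash
python3 -m pendant '{"dp":[[0,0,-0.05],[0,0,-0.1],[0.02,-0.01,-0.155],[0.06,-0.02,-0.19],[0.1,-0.03,-0.195],[0.116,-0.038,-0.195],[0.116,-0.038,-0.195]],"rotation":[[0,0,0],[0,0,0],[0,0,0],[0,0,0],[0,0,0],[0,0,0],[0,0,0]]}'
python3 - <<'E'
from h import *
c=shot('wrist')
lid(c,95,58,(579,-165)); lid(c,95,46,(579,-165))
go([579,-165,106],0.5)
E
```

```text
time: 15.05
tool_pos: [525.8, -192.5, 218.0]
tcp_rot: [-3.14, 0.001, 0.502]
contact_force: [0.2, 0.0, -0.7]
grip_width: 61.5
finger_force: 30.0
guess px [317.2 119. ] r 34.1
circ 321.0 115.0 33.9 [ 583.4 -166.2   95. ]
guess px [317.2 119. ] r 27.1
circ 322.0 118.0 27.0 [ 581.7 -168.1   95. ]
dp [0.0609 0.0012 0.1118] rot [-0.001  0.002  0.001]
```

```bash
python3 -m pendant '{"dp":[[0.03,0.002,0.02],[0.055,0.004,0.05],[0.062,0.004,0.09],[0.062,0.004,0.11],[0.062,0.004,0.11],[0.062,0.004,0.115],[0.062,0.004,0.119],[0.062,0.004,0.119]],"rotation":[[0,0,0],[0,0,0],[0,0,0],[0,0,0],[0,0,0],[0,0,0],[0,0,0],[0,0,0]]}'
```

```text
time: 16.1
tool_pos: [582.4, -167.3, 100.2]
tcp_rot: [3.141, -0.0, 0.5]
contact_force: [0.4, -0.2, -0.3]
grip_width: 61.1
finger_force: 30.0
```

```bash
python3 -m pendant '{"dp":[[0,0,0.001],[0,0,0.0023],[0,0,0.0023]],"rotation":[[0,0,0],[0,0,0],[0,0,0]]}' 0.0
python3 -m pendant '{"dp":[[0,0,0],[0,0,0],[0,0,-0.03],[0,0,-0.08],[-0.04,0,-0.11],[-0.09,0,-0.12],[-0.09,0,-0.12]],"rotation":[[0,0,0],[0,0,0],[0,0,0],[0,0,0],[0,0,0],[0,0,0],[0,0,0]]}' 0.088
python3 - <<'E'
from h import *
c=shot('wrist')
lid(c,109,62,(581,-167))
save('w8.png',c['pixels'][:240])
go([442,-281,140],0.547)
E
```

```text
time: 16.48
tool_pos: [582.5, -167.0, 97.7]
tcp_rot: [3.141, -0.0, 0.5]
contact_force: [0.5, 0.4, 0.1]
grip_width: 61.2
finger_force: 30.0
time: 17.35
tool_pos: [501.8, -211.7, 219.1]
tcp_rot: [3.14, -0.0, 0.497]
contact_force: [0.3, -0.6, -0.1]
grip_width: 87.9
finger_force: 0.0
guess px [312.8  78.7] r 38.2
circ 314.0 77.0 40.0 [ 582.5 -167.2  109. ]
dp [-0.087   0.0324  0.0784] rot [ 0.001 -0.001 -0.049]
```

View pics/w8.png

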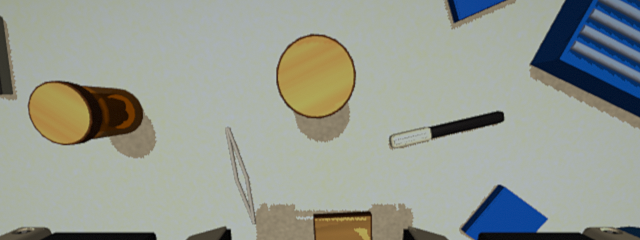

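lid_large is on its jar at (315,77). Back for the square lid.

```bash
python3 -m pendant '{"dp":[[-0.045,0.016,0.03],[-0.087,0.032,0.078],[-0.087,0.032,0.078],[-0.087,0.032,0.078]],"rotation":[[0,0,-0.025],[0,0,-0.049],[0,0,-0.049],[0,0,-0.049]]}'
python3 - <<'E'
from h import *
c=shot('wrist')
o=get_obs();print(o['tool_pos'],o['tcp_rot'])
hsv=cv2.cvtColor(c['pixels'],cv2.COLOR_RGB2HSV)
m=((hsv[...,1]>100)&(hsv[...,2]>60)&(hsv[...,0]>10)&(hsv[...,0]<32)).astype('uint8');m[245:]=0;m[:120]=0;m[:,:240]=0;m[:,400:]=0
k=max(cv2.findContours(m,0,2)[0],key=cv2.contourArea)
q=cv2.approxPolyDP(k,5,True).reshape(-1,2);w=ray(c,q,18)[:,:2]
print(q.tolist(),w.round(1).tolist(),w.mean(0));e=np.roll(w,-1,0)-w
print(np.hypot(*e.T).round(1),(np.arctan2(e[:,1],e[:,0])%(np.pi/2)).round(3))
go([*w.mean(0),6],0.547)
E
```

```text
time: 17.9
tool_pos: [443.4, -279.8, 139.6]
tcp_rot: [-3.141, -0.0, 0.549]
contact_force: [0.5, -0.0, -0.2]
grip_width: 88.1
finger_force: 0.0
[ 443.86614208 -279.70162966  140.20719432] [ 3.14039135e+00 -8.33330824e-04  5.49449153e-01]
[[277, 155], [280, 227], [353, 226], [354, 154]] [[452.4, -236.4], [397.0, -270.9], [432.1, -326.6], [487.2, -291.8]] [ 442.15896699 -281.39822494]
[65.3 65.8 65.2 65.4] [0.558 0.562 0.564 0.561]
dp [-0.0025  0.0004  0.1342] rot [ 0.001 -0.001  0.002]
```

The four corners give the square's centre at (442.2,-281.4) with yaw 0.561. Descending and gripping.

```bash
python3 -m pendant '{"dp":[[0,0,0.04],[-0.002,0,0.08],[-0.002,0,0.115],[-0.002,0,0.134],[-0.002,0,0.134],[-0.002,0,0.134]],"rotation":[[0,0,-0.006],[0,0,-0.012],[0,0,-0.012],[0,0,-0.012],[0,0,-0.012],[0,0,-0.012]]}'
python3 -m pendant '{"dp":[[0,0,0],[0,0,0],[0,0,0],[0,0,0]],"rotation":[[0,0,0],[0,0,0],[0,0,0],[0,0,0]]}' 0.0
```

```text
time: 18.7
tool_pos: [442.2, -281.3, 7.0]
tcp_rot: [3.139, -0.001, 0.562]
contact_force: [-0.6, -0.4, 0.3]
grip_width: 88.3
finger_force: 0.0
time: 19.2
tool_pos: [441.0, -281.3, 6.2]
tcp_rot: [3.141, -0.0, 0.561]
contact_force: [-1.0, 0.5, 6.1]
grip_width: 67.7
finger_force: 30.0
```

```bash
python3 -m pendant '{"dp":[[0,0,-0.05],[0,0,-0.1],[0.015,-0.03,-0.15],[0.04,-0.08,-0.19],[0.067,-0.13,-0.209],[0.094,-0.183,-0.209],[0.121,-0.236,-0.209],[0.148,-0.289,-0.209]],"rotation":[[0,0,0],[0,0,0],[0,0,0],[0,0,0],[0,0,0],[0,0,0],[0,0,0],[0,0,0]]}'
python3 -m pendant '{"dp":[[0.026,-0.05,0],[0.052,-0.103,0],[0.079,-0.154,0],[0.079,-0.154,0],[0.079,-0.154,0]],"rotation":[[0,0,0],[0,0,0],[0,0,0],[0,0,0],[0,0,0]]}'
python3 - <<'E'
from h import *
c=shot('wrist');import pickle;pickle.dump(c,open('w9.pkl','wb'))
o=get_obs();print(o['tool_pos'],o['tcp_rot'])
save('w9.png',cv2.resize(c['pixels'][20:240,190:450],(780,600)))
hsv=cv2.cvtColor(c['pixels'],cv2.COLOR_RGB2HSV)
m=((hsv[...,1]>110)&(hsv[...,0]<20)).astype('uint8');m[190:]=0
k=max(cv2.findContours(m,0,2)[0],key=cv2.contourArea)
q=cv2.approxPolyDP(k,4,True).reshape(-1,2);w=ray(c,q,85)[:,:2]
print(q.tolist(),w.round(1).tolist(),w.mean(0));e=np.roll(w,-1,0)-w
print(np.hypot(*e.T).round(1),(np.arctan2(e[:,1],e[:,0])%(np.pi/2)).round(3))
E
```

```text
time: 20.2
tool_pos: [411.8, 44.1, 214.7]
tcp_rot: [3.141, -0.0, 0.56]
contact_force: [1.3, 0.8, -1.1]
grip_width: 67.6
finger_force: 30.0
time: 20.82
tool_pos: [397.0, 214.6, 214.3]
tcp_rot: [3.141, 0.001, 0.562]
contact_force: [-0.2, -0.7, -0.6]
grip_width: 67.4
finger_force: 30.0
[397.28954219 214.02476428 214.37836537] [3.14125014e+00 7.82306812e-04 5.60183459e-01]
[[279, 62], [277, 137], [348, 141], [354, 66]] [[470.2, 295.1], [417.2, 266.0], [446.9, 212.4], [500.1, 241.8]] [458.61855059 253.81180841]
[60.4 61.3 60.8 61.1] [0.502 0.505 0.506 0.511]
```

View pics/w9.png

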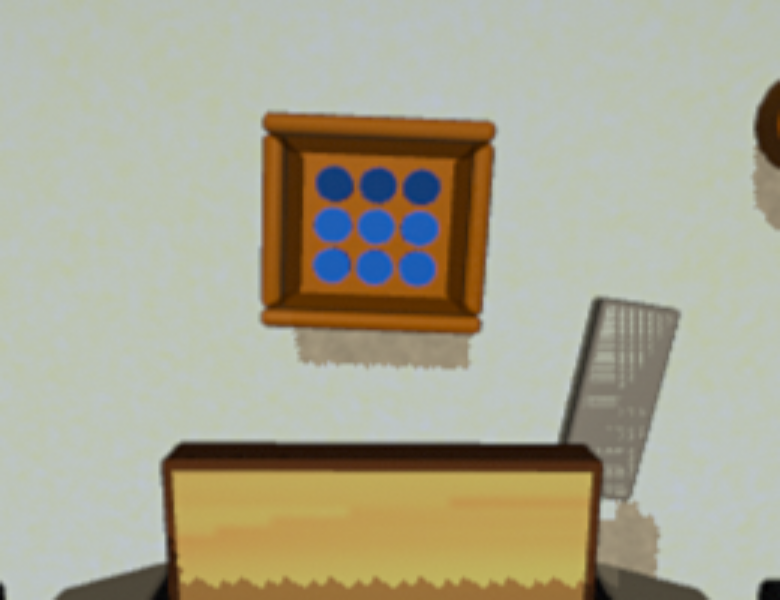

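The jar_square rim corners are clear (px 279,62 to 348,141): centre (458.6,253.8), yaw 0.506. The held lid lies along the tool axes.

```bash
python3 -m pendant '{"dp":[[0.035,-0.001,0.02],[0.06,-0.0015,0.05],[0.0725,-0.0015,0.09],[0.0725,-0.0015,0.11],[0.0725,-0.0015,0.116],[0.0725,-0.0015,0.12],[0.0725,-0.0015,0.124],[0.0725,-0.0015,0.124]],"rotation":[[0,0,0.03],[0,0,0.054],[0,0,0.054],[0,0,0.054],[0,0,0.054],[0,0,0.054],[0,0,0.054],[0,0,0.054]]}'
```

```text
time: 21.88
tool_pos: [458.1, 254.6, 91.0]
tcp_rot: [3.141, -0.001, 0.507]
contact_force: [-1.0, 1.3, -0.6]
grip_width: 67.6
finger_force: 30.0
```

```bash
python3 -m pendant '{"dp":[[0,0,0.0015],[0,0,0.0035],[0,0,0.0035]],"rotation":[[0,0,0],[0,0,0],[0,0,0]]}' 0.0
python3 -m pendant '{"dp":[[0,0,0],[0,0,0],[0,0,-0.03],[0,0,-0.08],[-0.04,0,-0.11],[-0.075,0,-0.13],[-0.075,0,-0.13]],"rotation":[[0,0,0],[0,0,0],[0,0,0],[0,0,0],[0,0,0],[0,0,0],[0,0,0]]}' 0.085
python3 - <<'E'
from h import *
c=shot('wrist');t=shot('scene')
hsv=cv2.cvtColor(c['pixels'],cv2.COLOR_RGB2HSV)
m=((hsv[...,1]>100)&(hsv[...,2]>60)&(hsv[...,0]>10)&(hsv[...,0]<32)).astype('uint8');m[200:]=0
k=max(cv2.findContours(m,0,2)[0],key=cv2.contourArea)
q=cv2.approxPolyDP(k,5,True).reshape(-1,2);w=ray(c,q,99)[:,:2];e=np.roll(w,-1,0)-w
print(q.tolist(),w.mean(0),np.hypot(*e.T).round(1),(np.arctan2(e[:,1],e[:,0])%(np.pi/2)).round(3))
save('w10.png',cv2.resize(np.hstack([t['pixels'][120:260,255:435],c['pixels'][20:160,230:410]]),(792,308)))
E
```

```text
time: 22.25
tool_pos: [458.1, 254.8, 87.3]
tcp_rot: [3.141, -0.001, 0.507]
contact_force: [-0.1, 0.4, 1.0]
grip_width: 67.6
finger_force: 30.0
time: 23.12
tool_pos: [391.6, 217.9, 218.7]
tcp_rot: [3.141, -0.003, 0.507]
contact_force: [0.9, -0.5, 0.3]
grip_width: 85.5
finger_force: 0.0
[[275, 53], [278, 139], [356, 138], [359, 55]] [460.05368588 254.046134  ] [66.6 65.  64.3 65.7] [0.511 0.519 0.501 0.484]
```

View pics/w10.png

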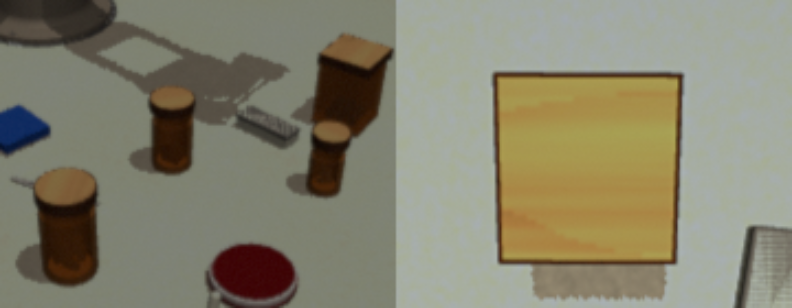

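All four jars are closed with level lids. The square lid measures (460,254), yaw about 0.50, against the jar's (458.6,253.8), yaw 0.506. The arm is clear, so I'm handing in.

```bash
python3 -c "
from plant import workorder
print(workorder.close_job())"
```

```text
the job is handed in; nothing more can be done
None
```

The job is handed in at about 23 s: all four jars are closed with their own lids, and each lid measured within about 2 mm of centre and looked level in the camera images; the hand-in gave no verdict.

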